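# Load a specimen tube and index the carousel to the reader

### The arm

A 6-joint arm with a two-finger parallel gripper is mounted at the origin on the work surface. World frame = base frame: x ahead of the robot, y to its left, z up, the work surface at z = 0. Lengths are in m, angles in rad, forces in N, time in s.
With the tool pointing down it reaches from about 0.3 to 0.85 m from the base axis. Payload 5.4 kg.
Tool frame: the origin (TCP) lies at the very end of the fingers, on their centre line; the grasp point (between the pads) lies 19 mm behind it (env.hold_point_z is the y of the grasp point in the tool frame, in m); y points along the fingers, x is the direction in which the jaws open and shut, and the axes are right-handed (so a half turn about y gives the same grasp; the last joint's range is limited). The gripper opens to 85 mm and grips with 20 to 120 N. Pads are 22 mm wide; open, the fingers measure 114 mm over their backs; the gripper's body (76 mm by 85 mm) begins 54 mm behind the grasp point. The pads swing forward as they close: fully open they stand 13 mm farther back than shut.
Start: joints at [-1.377, 0.158, 1.597, -0, 1.386, -0.21], TCP at [0.226, -0.529, 0.209] pointing down, gripper open.
Joint ranges: [-2.91, 2.91], [-0.94, 2.29], [0.18, 2.7], [-1.29, 4.43], [0.17, 2.64], [-3, 3]. Speed limits (rad/s): [2.57, 2.57, 3.14, 3.14, 3.14, 3.14].

### API

Orientations are given as [roll, pitch, yaw] about the fixed x, y, z axes, in that order (R = Rz(yaw) Ry(pitch) Rx(roll)).
In Python, from plant import env gives the robot as it stands.
- The arm moves only by the shell command python3 -m crank 'ROWS' [FORCE]. ROWS is JSON, a list of rows, each a list of 5 numbers: the opening, from 0 (shut) to 1 (fully open), then the shift along the world's x, y, z in m, then the turn about the world's z in rad. In form: [[grip, x, y, z, turn], ...]. A call has 1 to 8 rows; each row is the pose to reach, as a shift and turn from the pose commanded when the call began; what a row does not reach only later rows make up. A row lasts 1/8 s, in which the tool goes at most 62.5 mm and 10.7 degrees, less where a joint would pass 70% of its speed; a pose out of reach is approached as far as the arm can. A call with a gripper value outside its range is refused whole. The fingers move at their own pace and stop on an object; FORCE is the grip in N (left out, the last holds). Time passes only in rows, so rows that repeat a pose let the fingers close. It gives the time, the measured TCP pose, the force and the opening at its end, in the units of the state.
- env.read_state(): the state, without advancing time (a new reading comes with each control period).
- env.read_camera(name): name is "side" or "top" or "wrist"; returns the picture (384x512x3 uint8, blue, green, red); there is no depth.
- env.camera_info(name): a dict with "fx", "fy", "cx", "cy" (pixels), "position" and "orientation" of the camera in the world. Camera axes: x right, y down, z forward; pixel columns grow to the right and rows downward; lengths in m; the calibration is good to about 2 mm. The wrist camera is an equidistant fisheye: a pixel r from the principal point sees the ray r / f radians off the axis. A picture is of the moment at which its call begins: read the wrist's pose just before it. camera_info takes no time and is no camera call; for the wrist camera it gives the pose at the moment of the call.
- env.finish_job(): hands the job in, once; it reports no verdict.
The state is a dict: "time": time; "joint_pos": joint angles; "dq": joint speeds; "effort": joint torques, N m; "tool_pos": TCP position; "ee_rot": TCP orientation; "wrist_force": force on the tool from outside, world axes, zero at the start; "ft_torque": the same for the moment, N m; "finger_gap": finger opening in m.
Only numpy, scipy, OpenCV 4.12 (cv2) and the standard library are available. Lean on these libraries where they do the work, as an engineer would, in place of code of your own. Each camera call takes 0.05 s, during which the arm holds its last target.

### The job

Stand the loose yellow-capped specimen tube upright in the carousel's one empty (green) cup, all the way down. Then push the carousel round counterclockwise (seen from above) by one of its upright steel pegs until its orange lug meets the sprung index stop, press it home there for a moment with about 8 N at the stop (never as much as 14 N), and let go, leaving the lug resting against the stop and the tube facing the reader's red index mark. Leave the red-lidded jar and the stack of dishes alone.

Things in the scene. Friction and masses are not known exactly. Their poses are not given: they have to be found in the camera images.
- tube_mid (a point): centre (half-way up) of the loose specimen tube: round, 90 mm tall, body 26 mm in diameter with a white label, yellow cap 28 mm in diameter on the top 22 mm; about 45 g. z axis points up the tube. It starts standing on the bench.
- cup (a point): centre of the inner floor of the empty green cup, 45 mm above the bench, 75 mm from the carousel's axis; turns with the carousel. The cup is 30 mm inside and 37 mm outside in diameter, its rim 35 mm above this point. A seated tube has its centre 45 mm above this point.
- carousel: turntable: pale disc 260 mm in diameter; origin on its vertical axis, 30 mm above the bench, disc top at 40 mm; z up, x points to the empty green cup and turns with it. Five blue cups at 60 degree steps (rims 80 mm above the bench, like the green) hold fixed tubes (tops 135 mm). It stays where left: dry drag 0.4 N m, about 3.5 N at a peg.
- peg (a point): top of one of the carousel's six upright steel pegs, each 12 mm in diameter, tops 120 mm above the bench, 115 mm from the axis, at 30 (this one), 90, 150, 210, 270 and 330 degrees counterclockwise from the carousel's x axis.
- lug (a point): middle of the leading face of the orange lug on the carousel's rim, 35 mm above the bench, 45 degrees counterclockwise from the carousel's x axis. It meets the stop's pad, which yields 1 mm per 3.5 N over 10 mm (damped: stiffer if hit fast), then pushes the lug back until the drag holds it (about 2.8 N). The push at a peg, less 3.5 N of drag, times 0.8 is the force at the pad.
- stop: index stop: steel bracket, 50 mm tall, with a brass adjuster and a black sprung pad facing the oncoming lug. x: outward from the carousel's axis; y: the way the lug moves. Origin (140 mm from the axis, 4 mm above the bench) is below the pad's face at mid setting. The adjuster is set up to 15 mm either way along y each time, unmeasured: find the pad by feel.
- mark (a point): red index mark: the line on the top front edge of the white reader box, 122 mm above the bench, 165 mm from the carousel's axis. x points from that axis to the reader, y sideways, z up. The box is 110 mm wide. When the lug meets the pad at mid setting the green cup faces the mark; at other settings up to 8 mm to either side.
- jar_mid (a point): centre of the white-labelled specimen jar with a red lid, 56 mm in diameter, 70 mm tall, loose on the bench; leave it alone.
- dishes_mid (a point): centre of the loose stack of red culture dishes, 81 mm in diameter, 75 mm tall; leave it alone.
There are look-alikes about, which are no part of the job. There is more than one size of the part that bears tube_mid; the job needs the smallest.

How it is judged:
By the outcome, as a careful person would: the job done as asked, in the order asked, and still so for the second after the job is handed in, with the robot touching nothing.
It also fails if it takes over 72 s, if anything falls off the work surface, if the arm or the gripper's body presses on something with over 40 N, if the wrist force passes 120 N, or if a joint passes its speed limit or range.

## Working session

There is one attempt and no reset: what is moved stays moved. The work goes in short steps, Python scripts to look and compute and a shell command to move; the robot and the scene stay as the last step left them, time stands still between calls to the robot, and variables do not carry over. Pictures are saved under pics/ and viewed, and the job is handed in when it is done.

```bash
ls; mkdir -p pics
python3 - <<'E'
from plant import env
import cv2
for n in ("side","top","wrist"):
    i=env.camera_info(n); print(n,i)
    im=env.read_camera(n); cv2.imwrite(f"pics/a_{n}.png",im)
print(env.read_state()); print(env.hold_point_z)
E
```

```text
pics
side {'fx': 455.9612640191204, 'fy': 455.9612640191204, 'cx': 259.7055055616782, 'cy': 195.11723481361355, 'position': array([-0.06941342,  0.66110979,  0.78108221]), 'orientation': array([-2.25168203, -0.02089934, -2.36028277])}
top {'fx': 371.1660683386699, 'fy': 371.1660683386699, 'cx': 248.5515366428075, 'cy': 191.98793406670785, 'position': array([0.3657263 , 0.08713872, 0.81306563]), 'orientation': array([-2.92129588,  0.00632971, -1.70073091])}
wrist {'fx': 297.3186396354542, 'fy': 297.3186396354542, 'cx': 256.67463583487756, 'cy': 189.78844206093675, 'position': array([ 0.29247317, -0.49994968,  0.3725502 ]), 'orientation': array([ 2.85431891,  0.00346277, -1.16716819])}
{'time': 0.15, 'joint_pos': array([-1.37709173e+00,  1.58901725e-01,  1.59793212e+00,  3.91744928e-06,
        1.38621109e+00, -2.10122515e-01]), 'dq': array([-0.00048714, -0.00219248, -0.00306708,  0.00178364, -0.00040645,
        0.00084613]), 'effort': array([-6.81673228e-04, -3.96375668e+01, -3.31786823e+01, -2.92956274e-04,
        5.49936492e-03,  1.15344662e-05]), 'tool_pos': array([ 0.22581363, -0.5282677 ,  0.20804998]), 'ee_rot': array([-1.57048964e+00,  1.41954322e-03, -1.16696972e+00]), 'wrist_force': array([-0.01425106,  0.49803965, -0.77889325]), 'ft_torque': array([-0.00166346,  0.01577177,  0.00615476]), 'finger_gap': 0.0852310679253466}
-0.0187
```

View pics/a_side.png

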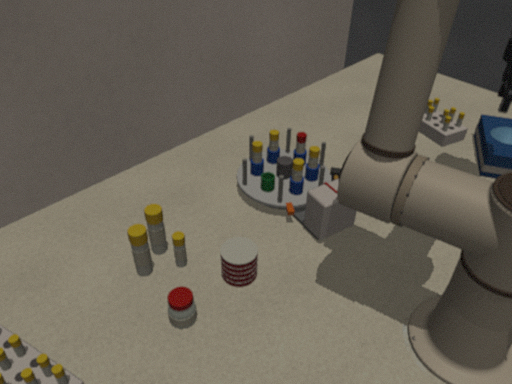

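View pics/a_top.png

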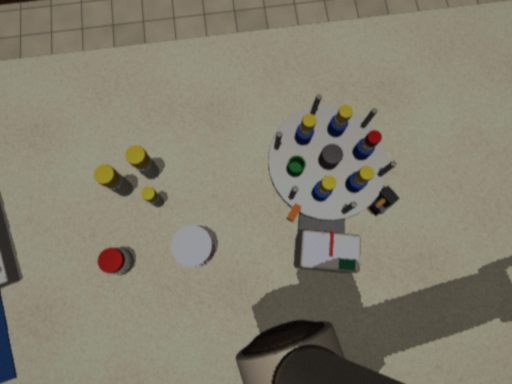

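View pics/a_wrist.png

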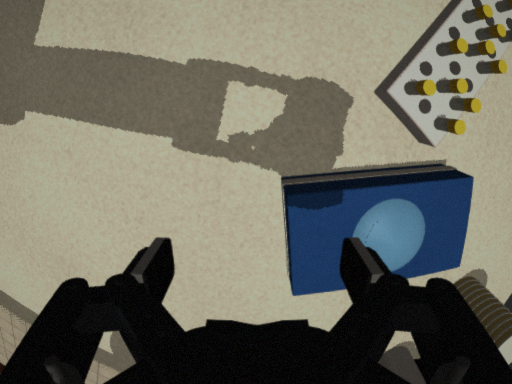

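```bash
cat > h.py <<'E'
import numpy as np, cv2
from scipy.spatial.transform import Rotation as Ro
from plant import env
def ray(i,u,v,fish=False):
    x=(u-i['cx'])/i['fx'];y=(v-i['cy'])/i['fy']
    if fish:
        r=np.hypot(x,y);s=np.sin(r)/r if r>1e-9 else 1.;d=np.array([x*s,y*s,np.cos(r)])
    else: d=np.array([x,y,1.])
    return Ro.from_euler('xyz',i['orientation']).apply(d)
def onz(i,u,v,z,fish=False):
    d=ray(i,u,v,fish);p=np.array(i['position']);return p+d*(z-p[2])/d[2]
def proj(i,P,fish=False):
    c=Ro.from_euler('xyz',i['orientation']).inv().apply(np.atleast_2d(P)-i['position'])
    if fish:
        r=np.hypot(c[:,0],c[:,1]);t=np.arctan2(r,c[:,2]);q=c[:,:2]/r[:,None]*t[:,None]
    else: q=c[:,:2]/c[:,2:]
    return q*[i['fx'],i['fy']]+[i['cx'],i['cy']]
def blobs(im,lo,hi,amin=15):
    m=cv2.inRange(cv2.cvtColor(im,cv2.COLOR_BGR2HSV),np.array(lo),np.array(hi))
    n,l,s,c=cv2.connectedComponentsWithStats(m)
    return [(c[k].round(1),s[k]) for k in range(1,n) if s[k,4]>=amin]
E
python3 - <<'E'
from h import *
im=cv2.imread('pics/a_top.png')
cv2.imwrite('pics/b_car.png',cv2.resize(im[80:290,240:420],None,fx=3.2,fy=2.8+0,interpolation=cv2.INTER_CUBIC)[:590])
cv2.imwrite('pics/b_tub.png',cv2.resize(im[130:290,80:240],None,fx=3.5,fy=3.5,interpolation=cv2.INTER_CUBIC))
for nm,lo,hi in (('yel',(22,140,90),(35,255,255)),('red',(0,150,70),(6,255,255)),('orange',(7,170,100),(18,255,255)),('green',(50,120,40),(85,255,255))):
  for n in('top','side'):
    print(nm,n); 
    for c,s in blobs(cv2.imread(f'pics/a_{n}.png'),lo,hi): print('  ',c,s)
E
```

```text
yel top
   [345.3 111.2] [339 105  13  13 133]
   [309.  120.1] [303 114  13  13 136]
   [135.  154.4] [126 146  19  18 277]
   [103.8 173.9] [ 94 165  20  19 290]
   [366.3 172.8] [360 167  14  13 143]
   [328.4 182.5] [322 176  14  14 150]
   [147.7 193.2] [142 187  13  14 135]
yel side
   [431.  106.9] [429 105   5   5  18]
   [447.8 116.9] [446 115   5   5  17]
   [273.9 132.3] [270 130   9   6  42]
   [256.9 143.5] [252 141  10   6  49]
   [314.3 148.8] [310 146  10   7  51]
   [298.2 161.4] [293 158  11   8  67]
   [152.5 209.7] [145 204  17  12 161]
   [136.4 230.5] [128 224  18  15 195]
   [177.7 235.8] [172 232  12   9  84]
   [ 13.1 338.7] [  8 334  11  10  71]
   [  0.9 350.9] [  0 348   4   7  19]
   [ 41.6 358.3] [ 36 354  12  10  78]
   [ 56.5 368.8] [ 51 364  12  11  87]
   [ 25.9 372.9] [ 21 368  11  11  86]
red top
   [374.  136.7] [368 131  13  13 135]
   [331.1 243.2] [330 232   3  24  46]
   [110.1 260. ] [ 98 248  25  25 477]
red side
   [301.2 134.8] [298 133   8   6  28]
   [180.1 296.8] [168 287  25  21 335]
orange top
   [380.8 201.9] [377 199   8   7  28]
   [293.6 212.3] [288 205  12  16  94]
orange side
   [289.7 207.5] [287 203   7   9  50]
green top
   [295.7 165.5] [288 157  17  16 165]
   [346.8 264.2] [340 260  15  10 128]
green side
   [267.3 181. ] [261 173  13  18 159]
```

View pics/b_car.png

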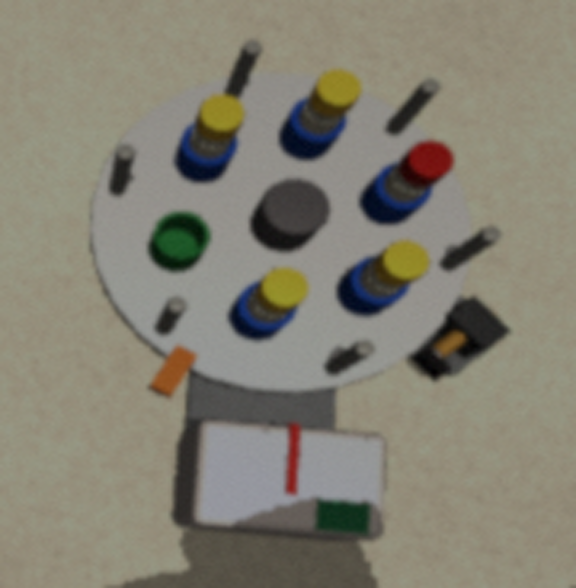

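View pics/b_tub.png

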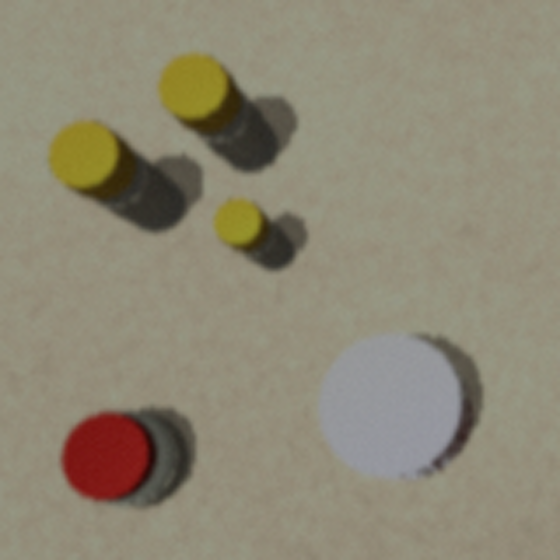

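The loose yellow-capped candidates in the top view are (135,154), (104,174) and (148,193). The crop confirms (148,193) is clearly the smallest (13 px cap against 19–20 px), so it is the target. The capped tubes in blue cups are fixed, and those in the racks are look-alikes.

Run:
```python
from h import *
T=env.camera_info('top');S=env.camera_info('side')
t=onz(T,147.7,193.2,.09);print('tube top',t,'side',onz(S,177.7,235.8,.09))
for p in((135,154.4),(103.8,173.9)):
    print('big z.13',onz(T,*p,.13), 'z.15',onz(T,*p,.15))
print('jar',onz(T,110.1,260,.07),'dish',onz(T,192,245.5,.075))
caps=np.array([onz(T,*p,.135)[:2] for p in((345.3,111.2),(309,120.1),(366.3,172.8),(328.4,182.5),(374,136.7))])
from scipy.optimize import least_squares
r=least_squares(lambda c:np.hypot(*(caps-c).T)-.075,caps.mean(0));c=r.x
print('axis',c,'res',r.fun)
print('capsang',np.degrees(np.arctan2(*(caps-c).T[::-1])))
g=onz(T,295.7,165.5,.08)[:2];d=g-c;print('green',g,np.hypot(*d),np.degrees(np.arctan2(d[1],d[0])))
for n,p in dict(p1=(318.5,95.5),p2=(374.5,110.5),p3=(393.5,164),p4=(354,204.5),p5=(295.5,188.5),p6=(279,134.5)).items():
    q=onz(T,*p,.12)[:2];d=q-c;print(n,q,np.hypot(*d),np.degrees(np.arctan2(d[1],d[0])))
for n,p,z in(('lug',(293.6,212.3),.045),('markfront',(332,231.5),.122),('markback',(331,256),.122),('stoptop',(386,195),.05)):
    q=onz(T,*p,z)[:2];d=q-c;print(n,q,np.hypot(*d),np.degrees(np.arctan2(d[1],d[0])))
sc=[onz(S,*p,.135)[:2] for p in((273.9,132.3),(256.9,143.5),(314.3,148.8),(298.2,161.4),(301.2,134.8))]
print('side caps (mask)',np.array(sc).round(3).tolist(),caps.round(3).tolist())
```

```text
tube top [0.55081111 0.27083242 0.09      ] side [0.54543037 0.27203458 0.09      ]
big z.13 [0.62057111 0.27963553 0.13      ] z.15 [0.61310932 0.27399927 0.15      ]
big z.13 [0.589338   0.34134982 0.13      ] z.15 [0.5827907  0.33390657 0.15      ]
jar [0.43063987 0.35921704 0.07      ] dish [0.43741075 0.19517855 0.075     ]
axis [ 0.58420222 -0.10856521] res [-4.68788968e-05 -3.44526187e-04 -1.69538451e-04 -2.24247126e-04
 -1.73182249e-04]
capsang [ -22.94769447   36.56404313 -142.86312828  157.1223899   -82.74333241]
green [ 0.57172618 -0.03282211] 0.07676372392763875 99.35349731699363
p1 [ 0.70054796 -0.0953369 ] 0.11709534347410591 6.486576089604551
p2 [ 0.6533198  -0.20105649] 0.11546375191864146 -53.22969482265414
p3 [ 0.53854323 -0.2148219 ] 0.11565131100903231 -113.25341766066244
p4 [ 0.46990343 -0.12365674] 0.11529079444678056 -172.47841570023917
p5 [ 0.51519725 -0.0186887 ] 0.113311396633869 127.5161617398822
p6 [ 0.62801976 -0.00354996] 0.11379007314246846 67.35169436247074
lug [ 0.48134684 -0.018171  ] 0.13693188646073481 138.68945248077594
markfront [ 0.42468694 -0.07277102] 0.16348195130722482 167.3526971737474
markback [ 0.3806056  -0.06293751] 0.2086467593413719 167.3682532767995
stoptop [ 0.49159917 -0.21525754] 0.1412748288547945 -130.956173276318
side caps (mask) [[0.647, -0.135], [0.639, -0.062], [0.519, -0.152], [0.51, -0.078], [0.587, -0.179]] [[0.653, -0.138], [0.644, -0.064], [0.525, -0.154], [0.515, -0.079], [0.594, -0.183]]
```

Measured from the top view: tube at (0.551, 0.271). Carousel axis at (0.584, -0.109). Green cup bearing 97°, mark bearing 167.4°, so about 70° of turn is needed. Next I move above the tube.

```bash
python3 -m crank '[[0.6,0.325,0.799,0,0],[0.6,0.325,0.799,0,0],[0.6,0.325,0.799,0,0],[0.6,0.325,0.799,0,0],[0.6,0.325,0.799,0,0],[0.6,0.325,0.799,0,0],[0.6,0.325,0.799,0,0],[0.6,0.325,0.799,0,0]]' 60
```

```text
time: 1.15
tool_pos: [0.4146, -0.0636, 0.2088]
ee_rot: [-1.57, -0.001, -1.167]
wrist_force: [0.8, -0.2, 0.0]
finger_gap: 0.0512
```

```bash
python3 -m crank '[[0.6,0.137,0.335,0,0],[0.6,0.137,0.335,0,0],[0.6,0.137,0.335,0,0],[0.6,0.137,0.335,0,0],[0.6,0.137,0.335,0,0],[0.6,0.137,0.335,0,0],[0.6,0.137,0.335,0,0],[0.6,0.137,0.335,0,0]]'
python3 - <<'E'
from h import *
i=env.camera_info('wrist');s=env.read_state();im=env.read_camera('wrist');cv2.imwrite('pics/c_w.png',im)
np.save('c_i.npy',[i],allow_pickle=True);print(s['tool_pos'],i['position'])
# where TCP axis at z .09 projects
p=s['tool_pos'];print(proj(i,[[p[0],p[1],z] for z in(.09,p[2])],True))
print(proj(i,[[.551,.271,.09]],True))
for c,st in blobs(im,(22,120,70),(35,255,255)): print(c,st, onz(i,*c,.09,True))
E
```

```text
time: 2.15
tool_pos: [0.5509, 0.269, 0.2083]
ee_rot: [-1.572, -0.0, -1.167]
wrist_force: [-1.0, 0.0, 0.3]
finger_gap: 0.051
[0.55088835 0.26897623 0.20825551] [0.61769637 0.29761124 0.37280295]
[[257.1883724  178.68335601]
 [257.21714963 227.55757872]]
[[255.33663369 177.79660547]]
[ 1.8 26.2] [ 0 21  5 13 55] [0.61144899 0.64364763 0.09      ]
[279.7 103.8] [256  86  46  46 887] [0.62625425 0.27819994 0.09      ]
[195.8 114.7] [ 174   93   45   45 1606] [0.58614729 0.34779916 0.09      ]
[254.3 179.5] [243 166  27  25 181] [0.54901045 0.27125982 0.09      ]
[483.3 311. ] [475 303  17  17 161] [ 0.4966198  -0.14964832  0.09      ]
[507.8 314.5] [503 307   9  14  75] [ 0.50332672 -0.23386549  0.09      ]
```

View pics/c_w.png

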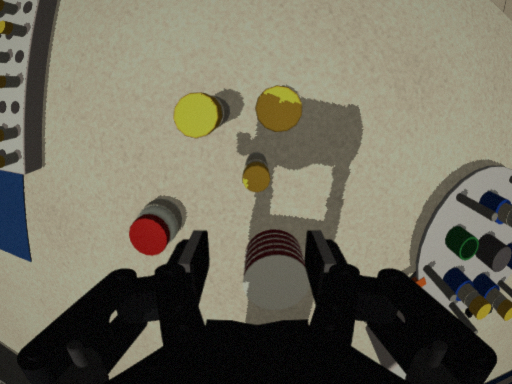

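```bash
python3 -m crank '[[0.6,0,0.001,-0.05,0],[0.6,0,0.001,-0.1,0],[0.6,0,0.001,-0.14,0],[0.6,0,0.001,-0.154,0],[0.6,0,0.001,-0.154,0],[0.2,0,0.001,-0.154,0],[0.2,0,0.001,-0.154,0],[0.2,0,0.001,-0.154,0]]' 40
```

```text
time: 3.2
tool_pos: [0.5534, 0.2709, 0.0576]
ee_rot: [-1.566, -0.001, -1.167]
wrist_force: [-0.8, -1.3, 6.9]
finger_gap: 0.0261
```

```bash
python3 -m crank '[[0.2,0,0,0,0],[0.2,0,0,0,0]]'
python3 - <<'E'
from h import *
i=env.camera_info('wrist');s=env.read_state();im=env.read_camera('wrist');cv2.imwrite('pics/d_w.png',im)
cv2.imwrite('pics/d_s.png',cv2.resize(env.read_camera('side')[180:320,110:270],None,fx=4,fy=4))
E
```

```text
time: 3.45
tool_pos: [0.5534, 0.2709, 0.0576]
ee_rot: [-1.566, -0.001, -1.167]
wrist_force: [-0.2, -0.8, 7.0]
finger_gap: 0.0261
```

View pics/d_w.png

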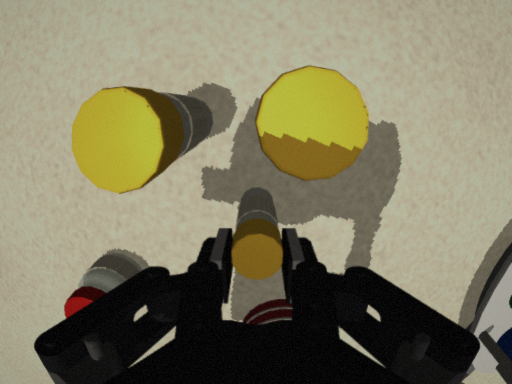

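View pics/d_s.png

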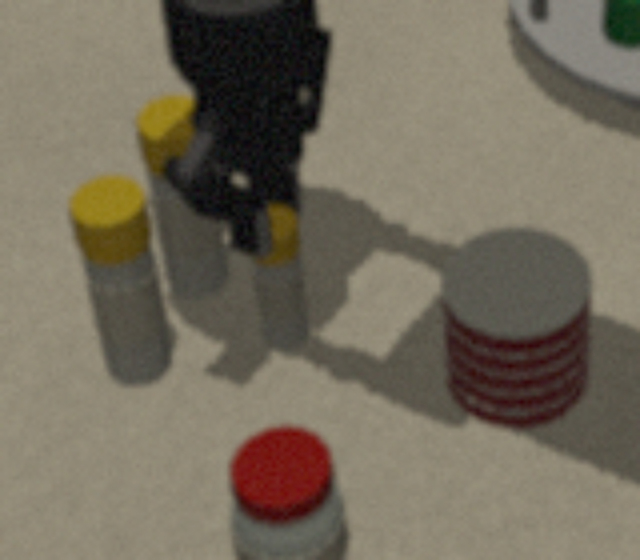

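```bash
python3 -m crank '[[0.2,0,0,0.03,0],[0.2,0,0,0.08,0],[0.2,0,0,0.13,0],[0.2,0,0,0.155,0],[0.2,0,0,0.155,0]]'
python3 -m crank '[[0.2,0.024,-0.2,0,0],[0.2,0.024,-0.2,0,0],[0.2,0.024,-0.2,0,0],[0.2,0.024,-0.2,0,0],[0.2,0.024,-0.2,0,0]]'
python3 - <<'E'
from h import *
i=env.camera_info('wrist');s=env.read_state();im=env.read_camera('wrist');cv2.imwrite('pics/e_w.png',im)
print(s['tool_pos'],s['ee_rot'])
S=env.camera_info('side');im=env.read_camera('side');cv2.imwrite('pics/e_s.png',cv2.resize(im[60:280,120:400],None,fx=2.7,fy=2.7))
p=s['tool_pos'];print(proj(i,[[p[0],p[1],p[2]+.033],[p[0],p[1],p[2]-.057]],True))
E
```

```text
time: 4.18
tool_pos: [0.553, 0.271, 0.2131]
ee_rot: [-1.565, -0.001, -1.167]
wrist_force: [-0.1, -0.1, -0.4]
finger_gap: 0.0259
time: 4.8
tool_pos: [0.5746, 0.0701, 0.2083]
ee_rot: [-1.573, 0.002, -1.169]
wrist_force: [-0.2, 1.9, -0.7]
finger_gap: 0.0255
[0.57459663 0.07007625 0.20825897] [-1.57280684  0.00164744 -1.16859415]
[[257.10482665 253.99885647]
 [257.3378383  198.09270087]]
```

View pics/e_w.png

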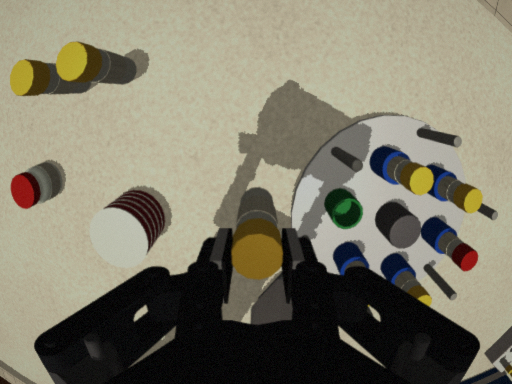

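View pics/e_s.png

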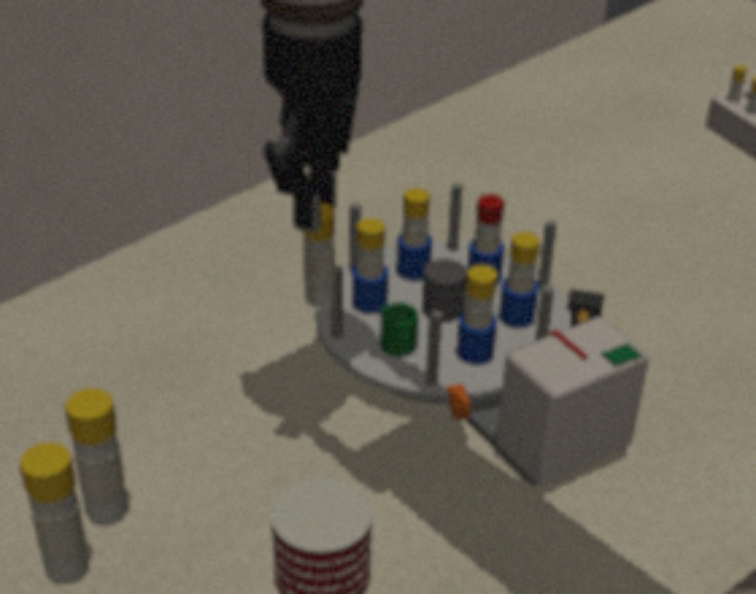

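Run:
```python
from h import *
i=env.camera_info('wrist');s=env.read_state();im=cv2.imread('pics/e_w.png');p=s['tool_pos']
for nm,lo,hi in(('yel',(18,100,60),(35,255,255)),('green',(50,100,30),(90,255,255))):
  for c,st in blobs(im,lo,hi,60): print(nm,c,st)
ctr=lambda st:(st[0]+st[2]/2,st[1]+st[3]/2)
cap=[ctr(st) for c,st in blobs(im,(18,100,60),(35,255,255),60) if abs(c[0]-257)<20][0]
print('cap',cap,onz(i,*cap,p[2]+.0324,True)-p)
for g in blobs(im,(50,100,30),(90,255,255),60): print('cup rim',onz(i,*ctr(g[1]),.08,True))
# fixed tops for check
caps=[onz(i,*c,.135,True)[:2] for c,st in blobs(im,(18,100,60),(35,255,255),60) if c[0]>390]
print(caps, 'top said (.644,-.064),(.653,-.138),(.515,-.079)')
cv2.imwrite('pics/e_z.png',cv2.resize(im[150:300,190:390],None,fx=4,fy=4,interpolation=cv2.INTER_CUBIC))
```

```text
yel [78.1 62.3] [  55   42   47   41 1526]
yel [29.1 77.5] [  10   59   40   37 1224]
yel [416.8 178.1] [400 162  34  33 832]
yel [467.6 197.8] [453 184  30  29 655]
yel [256.7 248.9] [ 231  218   52   62 2608]
yel [420.6 294.5] [407 285  25  22 277]
green [344.  208.7] [325 189  38  40 982]
cap (np.float64(257.0), np.float64(249.0)) [0.00229098 0.00105142 0.0324    ]
cup rim [ 0.57844608 -0.02865063  0.08      ]
[array([ 0.64425008, -0.05724439]), array([ 0.65322425, -0.12801013]), array([ 0.5363439 , -0.14292632])] top said (.644,-.064),(.653,-.138),(.515,-.079)
```

View pics/e_z.png

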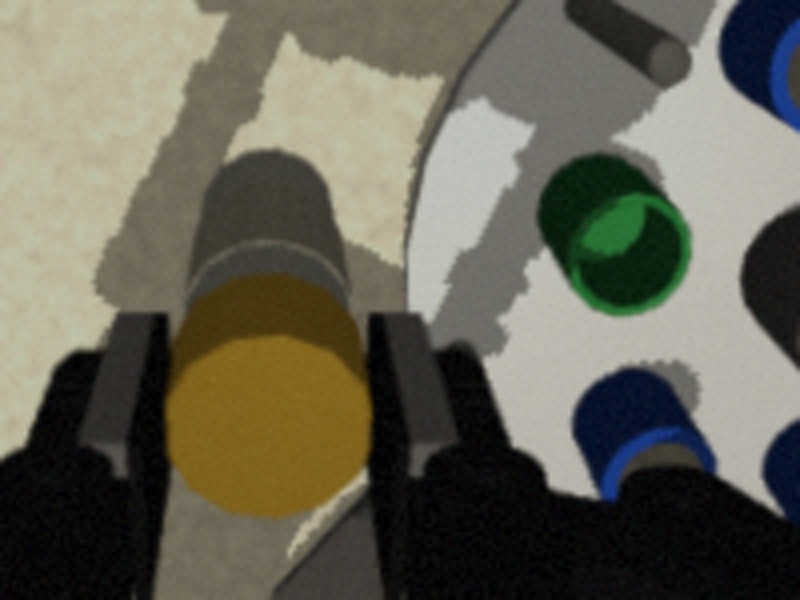

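Run:
```python
from h import *
i=env.camera_info('wrist');s=env.read_state();p=s['tool_pos'];print(p,s['dq'].round(3))
print(onz(i,347.5,213.3,.08,True), onz(i,257.5,256.8,p[2]+.0324,True)-p)
```

```text
[0.57471589 0.071767   0.20890401] [ 0.016 -0.002 -0.006 -0.002 -0.001 -0.002]
[ 0.5755907 -0.0348257  0.08     ] [-0.0017507  -0.00095755  0.0324    ]
```

```bash
python3 -m crank '[[0.2,0.001,-0.05,0,0],[0.2,0.001,-0.106,0,0],[0.2,0.001,-0.106,-0.03,0],[0.2,0.001,-0.106,-0.055,0],[0.2,0.001,-0.106,-0.055,0],[0.2,0.001,-0.106,-0.055,0]]'
python3 - <<'E'
from h import *
i=env.camera_info('wrist');s=env.read_state();im=env.read_camera('wrist')
p=s['tool_pos'];print(p,s['dq'].round(3))
print(proj(i,[[p[0],p[1],p[2]+.0324],[.5755,-.0345,.08],[p[0],p[1],.08]],True))
cv2.imwrite('pics/f_z.png',cv2.resize(im[130:290,160:360],None,fx=4,fy=3.75,interpolation=cv2.INTER_CUBIC))
S=env.camera_info('side');im=env.read_camera('side');cv2.imwrite('pics/f_s.png',cv2.resize(im[110:220,210:350],None,fx=5,fy=5,interpolation=cv2.INTER_CUBIC))
E
```

```text
time: 5.65
tool_pos: [0.577, -0.0346, 0.1558]
ee_rot: [-1.57, -0.001, -1.165]
wrist_force: [-0.4, -0.7, -0.5]
finger_gap: 0.026
[ 0.57697792 -0.034605    0.15584122] [-0.008 -0.012 -0.015 -0.    -0.002 -0.001]
[[257.30253867 253.27136029]
 [256.37314549 192.8935902 ]
 [257.17675982 191.40334661]]
```

View pics/f_z.png

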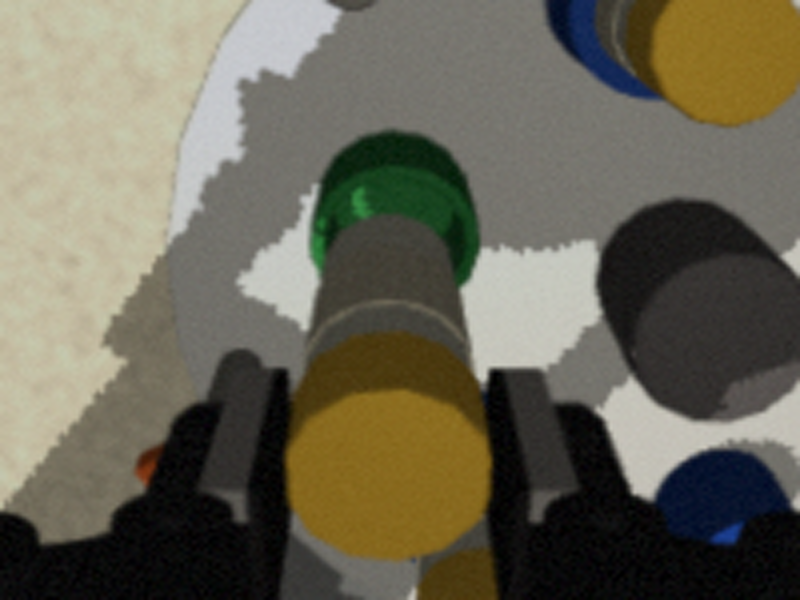

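View pics/f_s.png

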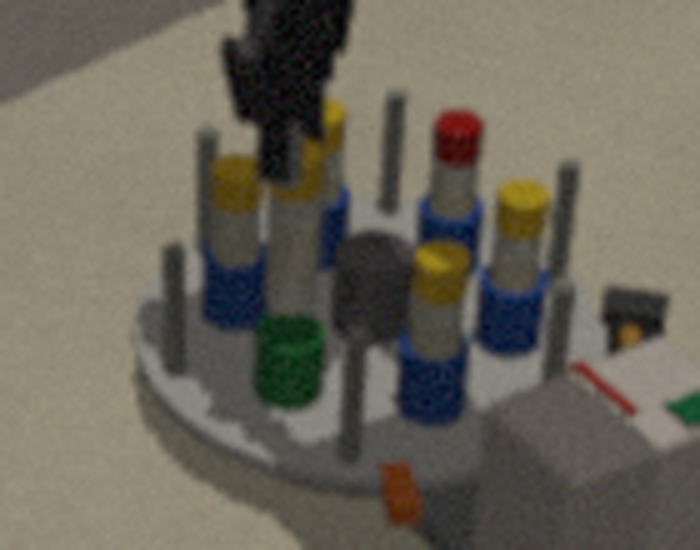

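```bash
python3 -m crank '[[0.2,0.001,-0.001,-0.005,0],[0.2,0.001,-0.001,-0.014,0],[0.2,0.001,-0.001,-0.022,0],[0.2,0.001,-0.001,-0.03,0],[0.2,0.001,-0.001,-0.03,0]]'
```

```text
time: 6.38
tool_pos: [0.5766, -0.0364, 0.1236]
ee_rot: [-1.572, 0.001, -1.167]
wrist_force: [-0.1, 0.1, -0.1]
finger_gap: 0.0258
```

```bash
python3 -m crank '[[0.2,0,0,-0.007,0],[0.2,0,0,-0.014,0],[0.2,0,0,-0.019,0],[0.2,0,0,-0.022,0],[0.2,0,0,-0.022,0]]'
```

```text
time: 7.0
tool_pos: [0.5775, -0.0366, 0.1029]
ee_rot: [-1.571, -0.0, -1.167]
wrist_force: [-0.0, -1.7, -0.3]
finger_gap: 0.0258
```

```bash
python3 -m crank '[[0.2,0,0,-0.002,0],[0.2,0,0,-0.003,0],[0.2,0,0,-0.003,0]]'
```

```text
time: 7.38
tool_pos: [0.5789, -0.0366, 0.1026]
ee_rot: [-1.567, -0.002, -1.167]
wrist_force: [-1.8, 2.1, 12.1]
finger_gap: 0.0257
```

```bash
python3 -m crank '[[0.2,0,0,0.002,0],[0.55,0,0,0.003,0],[0.55,0,0,0.003,0],[0.55,0,0,0.003,0],[0.55,0,0,0.03,0],[0.55,0,0,0.07,0],[0.55,0,0,0.11,0],[0.55,0,0,0.11,0]]'
python3 - <<'E'
from h import *
i=env.camera_info('wrist');s=env.read_state();im=env.read_camera('wrist')
p=s['tool_pos'];print(p)
cv2.imwrite('pics/g_w.png',im);
im=env.read_camera('side');cv2.imwrite('pics/g_s.png',cv2.resize(im[110:220,210:350],None,fx=5,fy=5,interpolation=cv2.INTER_CUBIC))
im=env.read_camera('top');cv2.imwrite('pics/g_t.png',im)
E
```

```text
time: 8.38
tool_pos: [0.5797, -0.0373, 0.214]
ee_rot: [-1.565, -0.005, -1.167]
wrist_force: [-0.7, 0.0, 0.2]
finger_gap: 0.0467
[ 0.5797093  -0.03727813  0.21403805]
```

View pics/g_w.png

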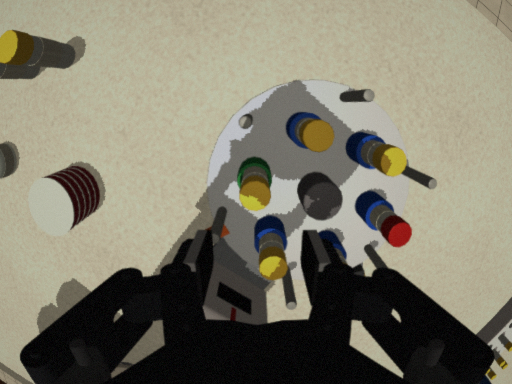

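View pics/g_s.png

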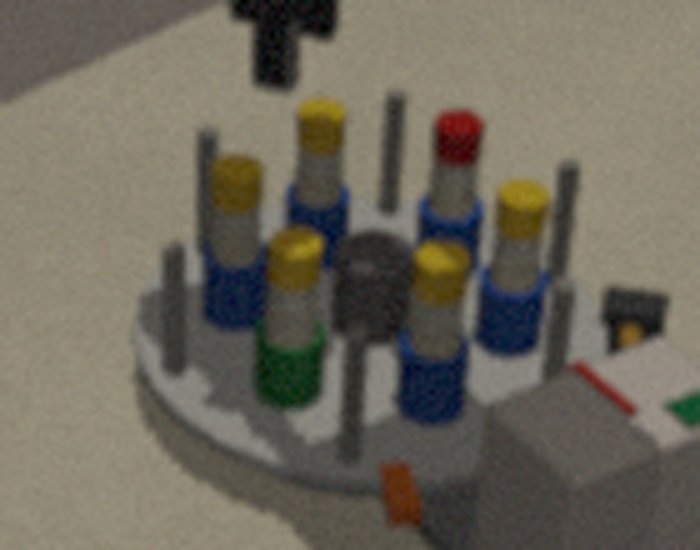

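View pics/g_t.png

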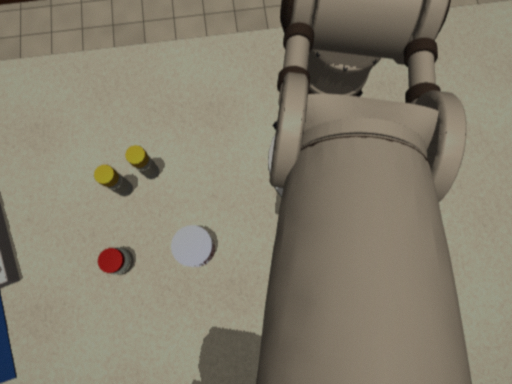

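The tube is seated: its yellow cap at side-crop (297,250) is level with its neighbours, and the body is inside the green cup at (290,360). For the push I'll use the peg at bearing −53° (beside the red-capped tube). I'll go behind it with the fingers shut.

```bash
python3 -c "
from plant import env
print(env.read_state()['joint_pos'])"
python3 -m crank '[[0,0.02,-0.05,0,0.12],[0,0.035,-0.11,0,0.243],[0,0.049,-0.16,0,0.243],[0,0.049,-0.178,0,0.243],[0,0.049,-0.178,0,0.243],[0,0.049,-0.178,0,0.243]]' 40
python3 - <<'E'
from h import *
i=env.camera_info('wrist');s=env.read_state();im=env.read_camera('wrist')
p=s['tool_pos'];print(p,s['joint_pos'])
cv2.imwrite('pics/h_w.png',im)
print(proj(i,[[p[0],p[1],.12],[p[0],p[1],p[2]],[.653,-.2005,.12]],True))
E
```

```text
[-2.72138619e-01  1.67404366e-01  1.58749914e+00 -5.17303687e-05
  1.38881678e+00  8.94861108e-01]
time: 9.28
tool_pos: [0.626, -0.2128, 0.2092]
ee_rot: [-1.571, 0.002, -0.923]
wrist_force: [0.0, 0.7, 0.8]
finger_gap: -0.0
[ 0.62596245 -0.21282184  0.20920251] [-5.10391429e-01  3.80287590e-01  1.32927424e+00  6.03514196e-04
  1.43359335e+00  4.12277679e-01]
[[257.30660436 187.07563194]
 [257.08561824 227.68465655]
 [264.83575633 154.8379138 ]]
```

View pics/h_w.png

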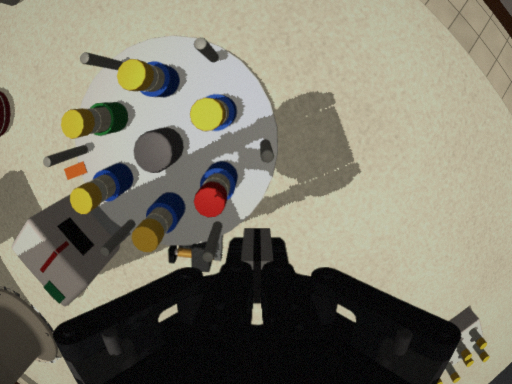

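```bash
python3 -m crank '[[0,0.001,-0.001,-0.04,0],[0,0.001,-0.001,-0.08,0],[0,0.001,-0.001,-0.11,0],[0,0.001,-0.001,-0.121,0],[0,0.001,-0.001,-0.121,0],[0,0.001,-0.001,-0.121,0]]'
python3 - <<'E'
from h import *
i=env.camera_info('wrist');s=env.read_state();im=env.read_camera('wrist')
p=s['tool_pos'];print(p,s['wrist_force'])
cv2.imwrite('pics/i_w.png',im)
c=np.array([.5842,-.1086]);psi=np.radians(-53);
print('tcp polar',np.hypot(*(p[:2]-c)),np.degrees(np.arctan2(*(p[:2]-c)[::-1])))
# waypoints: contact tool centre = peg + 17mm behind tangent
def w(th,r=.115):
    e=np.array([np.cos(th),np.sin(th)]);t=np.array([-e[1],e[0]]);return c+r*e-.017*t
for d in(0,10,20,30,40,50,57,60,65,70): print(d,w(psi+np.radians(d)).round(4),(w(psi+np.radians(d))-p[:2]).round(4),round(np.radians(d),3))
E
```

```text
time: 10.07
tool_pos: [0.6285, -0.2159, 0.0909]
ee_rot: [-1.569, -0.003, -0.924]
wrist_force: [-0.2, 0.2, 0.7]
finger_gap: 0.0002
[ 0.62849125 -0.21590155  0.09089004] [-0.21124958  0.163608    0.68617954]
tcp polar 0.11608332158895916 -67.57045685990599
0 [ 0.6398 -0.2107] [0.0113 0.0052] 0.0
10 [ 0.6567 -0.1995] [0.0282 0.0164] 0.175
20 [ 0.6714 -0.1855] [0.0429 0.0304] 0.349
30 [ 0.6834 -0.1692] [0.0549 0.0467] 0.524
40 [ 0.6924 -0.151 ] [0.0639 0.0649] 0.698
50 [ 0.6982 -0.1316] [0.0697 0.0843] 0.873
57 [ 0.7001 -0.1175] [0.0716 0.0984] 0.995
60 [ 0.7004 -0.1115] [0.0719 0.1044] 1.047
65 [ 0.7002 -0.1013] [0.0717 0.1146] 1.134
70 [ 0.6991 -0.0912] [0.0707 0.1247] 1.222
```

View pics/i_w.png

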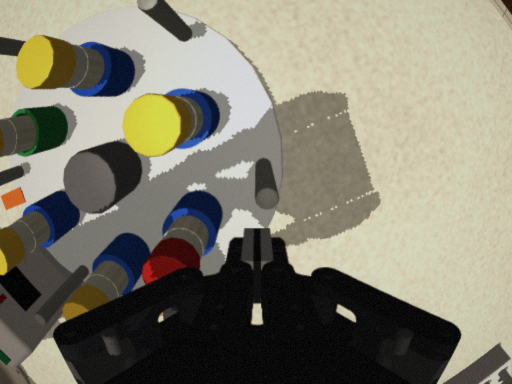

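Run:
```python
from h import *
i=env.camera_info('wrist');p=env.read_state()['tool_pos'];c=np.array([.5842,-.1086])
q=onz(i,267,197,.12,True);print(q,np.hypot(*(q[:2]-c)),np.degrees(np.arctan2(*(q[:2]-c)[::-1])))
print(proj(i,[[p[0],p[1],.12],[p[0],p[1],p[2]],[p[0],p[1],.11]],True))
def w(th,r=.118):
    e=np.array([np.cos(th),np.sin(th)]);t=np.array([-e[1],e[0]]);return c+r*e-.017*t
for d in(0,4,8,12,16,20,24,28,32,36,40,44,48,52,56,60): print(d,(w(np.radians(d-53))-p[:2]).round(3),round(np.radians(d),3))
```

```text
[ 0.65429367 -0.20242433  0.12      ] 0.11711587315884812 -53.23756900279487
[[257.17754357 250.27824795]
 [257.04105485 227.67930981]
 [257.12569278 241.68275417]]
0 [0.013 0.003] 0.0
4 [0.02  0.007] 0.07
8 [0.027 0.012] 0.14
12 [0.034 0.017] 0.209
16 [0.04  0.023] 0.279
20 [0.045 0.029] 0.349
24 [0.051 0.035] 0.419
28 [0.055 0.042] 0.489
32 [0.06  0.049] 0.559
36 [0.064 0.057] 0.628
40 [0.067 0.064] 0.698
44 [0.07  0.072] 0.768
48 [0.072 0.08 ] 0.838
52 [0.073 0.088] 0.908
56 [0.074 0.097] 0.977
60 [0.075 0.105] 1.047
```

```bash
python3 -m crank '[[0,0.007,0.001,0,0],[0,0.013,0.003,0,0],[0,0.016,0.005,0,0.035],[0,0.02,0.007,0,0.07],[0,0.023,0.009,0,0.105],[0,0.027,0.012,0,0.14]]'
python3 -m crank '[[0,0.004,0.002,0,0.035],[0,0.007,0.005,0,0.07]]'
```

```text
time: 10.88
tool_pos: [0.6546, -0.2038, 0.089]
ee_rot: [-1.571, -0.001, -0.782]
wrist_force: [-2.7, -2.9, 3.1]
finger_gap: 0.0002
time: 11.12
tool_pos: [0.6615, -0.1984, 0.0887]
ee_rot: [-1.571, 0.0, -0.712]
wrist_force: [-2.6, -2.1, 3.5]
finger_gap: 0.0001
```

```bash
python3 -m crank '[[0,0.003,0.003,0,0.035],[0,0.006,0.006,0,0.07],[0,0.009,0.009,0,0.105],[0,0.011,0.012,0,0.14],[0,0.014,0.015,0,0.175],[0,0.017,0.018,0,0.21],[0,0.019,0.021,0,0.245],[0,0.021,0.025,0,0.28]]'
python3 -m crank '[[0,0.003,0.003,0,0.035],[0,0.005,0.007,0,0.07],[0,0.007,0.011,0,0.105],[0,0.009,0.015,0,0.14],[0,0.011,0.018,0,0.175],[0,0.012,0.022,0,0.21],[0,0.014,0.026,0,0.245],[0,0.015,0.03,0,0.28]]'
python3 - <<'E'
from h import *
s=env.read_state();im=env.read_camera('wrist')
print(s['tool_pos'],s['wrist_force'])
cv2.imwrite('pics/j_w.png',im)
E
```

```text
time: 12.12
tool_pos: [0.6825, -0.1734, 0.0888]
ee_rot: [-1.571, -0.0, -0.432]
wrist_force: [-1.0, -3.1, 0.1]
finger_gap: 0.0
time: 13.12
tool_pos: [0.6975, -0.1434, 0.0888]
ee_rot: [-1.571, -0.0, -0.152]
wrist_force: [-2.3, -3.4, -0.1]
finger_gap: 0.0001
[ 0.69745509 -0.14335451  0.08875692] [-2.31888384 -3.3598966  -0.07339076]
```

View pics/j_w.png

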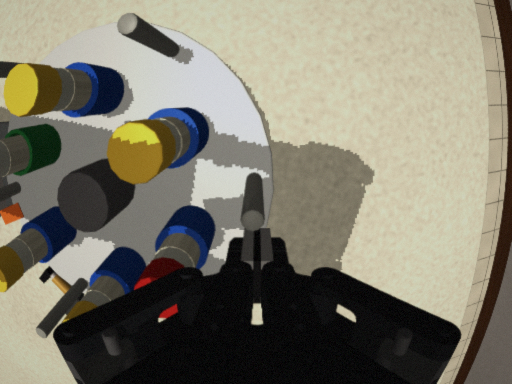

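Run:
```python
from h import *
p=env.read_state()['tool_pos'];c=np.array([.5842,-.1086])
def w(d,r=.116):
    th=np.radians(d-53);e=np.array([np.cos(th),np.sin(th)]);t=np.array([-e[1],e[0]]);return c+r*e-.017*t
for d in range(44,84,2): print(d,(w(d)-p[:2]).round(4),round(np.radians(d-44.3),3), 'from58',(w(d)-w(58)).round(4))
```

```text
44 [-0.0015 -0.0008] -0.005 from58 [-0.0051 -0.0281]
46 [-0.0003  0.0031] 0.03 from58 [-0.004  -0.0242]
48 [0.0007 0.0071] 0.065 from58 [-0.003  -0.0202]
50 [0.0015 0.0111] 0.099 from58 [-0.0021 -0.0162]
52 [0.0023 0.0151] 0.134 from58 [-0.0014 -0.0122]
54 [0.0029 0.0192] 0.169 from58 [-0.0008 -0.0081]
56 [0.0033 0.0232] 0.204 from58 [-0.0003 -0.0041]
58 [0.0036 0.0273] 0.239 from58 [0. 0.]
60 [0.0038 0.0314] 0.274 from58 [0.0002 0.0041]
62 [0.0038 0.0355] 0.309 from58 [0.0002 0.0082]
64 [0.0037 0.0396] 0.344 from58 [0.0001 0.0123]
66 [0.0034 0.0437] 0.379 from58 [-0.0002  0.0164]
68 [0.003  0.0477] 0.414 from58 [-0.0006  0.0204]
70 [0.0025 0.0518] 0.449 from58 [-0.0011  0.0245]
72 [0.0018 0.0558] 0.483 from58 [-0.0018  0.0285]
74 [0.001  0.0598] 0.518 from58 [-0.0027  0.0325]
76 [0.     0.0638] 0.553 from58 [-0.0036  0.0365]
78 [-0.0011  0.0677] 0.588 from58 [-0.0047  0.0404]
80 [-0.0023  0.0716] 0.623 from58 [-0.006   0.0443]
82 [-0.0037  0.0755] 0.658 from58 [-0.0073  0.0482]
```

```bash
python3 -m crank '[[0,0,0.003,0,0.03],[0,0.001,0.007,0,0.065],[0,0.0015,0.011,0,0.099],[0,0.002,0.015,0,0.134],[0,0.003,0.019,0,0.169],[0,0.0035,0.023,0,0.204],[0,0.0035,0.0275,0,0.239]]'
python3 -m crank '[[0,0,0.001,0,0.009],[0,0,0.002,0,0.017],[0,0,0.003,0,0.026],[0,0,0.004,0,0.035]]'
```

```text
time: 14.05
tool_pos: [0.7009, -0.1159, 0.089]
ee_rot: [-1.571, -0.0, 0.087]
wrist_force: [1.1, -4.0, -0.8]
finger_gap: -0.0003
time: 14.55
tool_pos: [0.701, -0.1122, 0.089]
ee_rot: [-1.571, -0.0, 0.12]
wrist_force: [2.3, -3.3, -0.3]
finger_gap: -0.0001
```

```bash
python3 -m crank '[[0,0,0.001,0,0.009],[0,0,0.002,0,0.017],[0,0,0.003,0,0.026],[0,0,0.004,0,0.035]]'
python3 -m crank '[[0,0,0.001,0,0.009],[0,0,0.002,0,0.017],[0,0,0.003,0,0.026]]'
```

```text
time: 15.05
tool_pos: [0.7009, -0.108, 0.0889]
ee_rot: [-1.571, -0.0, 0.156]
wrist_force: [2.2, -2.3, 0.5]
finger_gap: -0.0001
time: 15.42
tool_pos: [0.7008, -0.105, 0.0889]
ee_rot: [-1.571, -0.0, 0.182]
wrist_force: [2.6, -2.1, 1.0]
finger_gap: -0.0001
```

Run:
```python
from h import *
im=env.read_camera('wrist');cv2.imwrite('pics/k_w.png',im)
im=env.read_camera('side');cv2.imwrite('pics/k_s.png',cv2.resize(im[100:240,200:370],None,fx=4,fy=4,interpolation=cv2.INTER_CUBIC))
```

```text
(no output)
```

View pics/k_s.png

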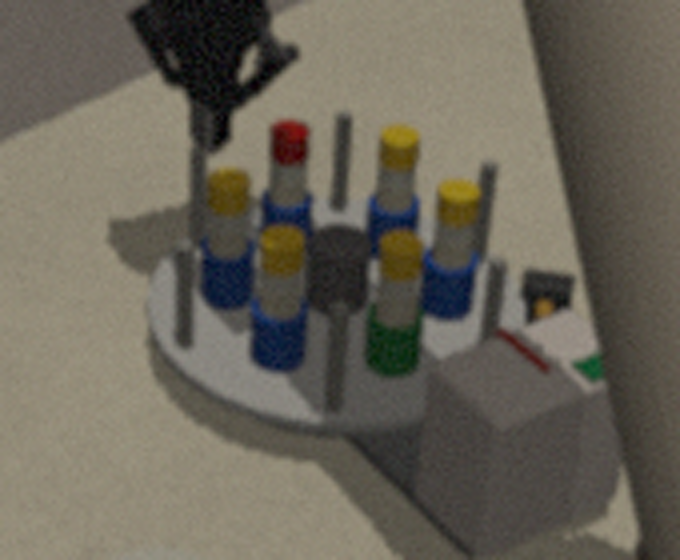

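View pics/k_w.png

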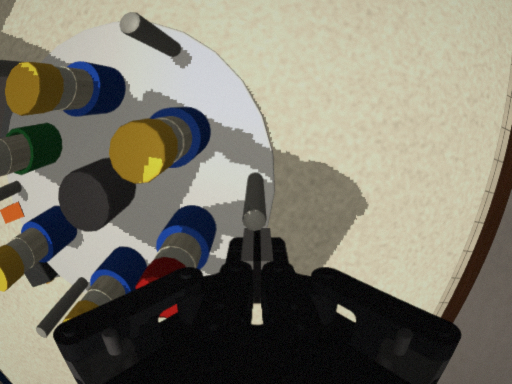

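```bash
python3 -m crank '[[0,0,0.001,0,0.009],[0,0,0.002,0,0.017],[0,0,0.003,0,0.026]]'
python3 -m crank '[[0,-0.0001,0.001,0,0.009],[0,-0.0002,0.002,0,0.017],[0,-0.0003,0.003,0,0.026]]'
```

```text
time: 15.9
tool_pos: [0.7007, -0.1021, 0.0888]
ee_rot: [-1.571, 0.0, 0.208]
wrist_force: [1.3, -3.8, 1.1]
finger_gap: 0.0004
time: 16.27
tool_pos: [0.7004, -0.099, 0.0888]
ee_rot: [-1.571, 0.0, 0.234]
wrist_force: [0.7, -3.6, 1.7]
finger_gap: 0.0
```

```bash
python3 -m crank '[[0,-0.0001,0.001,0,0.009],[0,-0.0002,0.002,0,0.017],[0,-0.0003,0.003,0,0.026]]'
```

```text
time: 16.65
tool_pos: [0.7001, -0.0961, 0.0888]
ee_rot: [-1.571, 0.0, 0.26]
wrist_force: [-0.1, -3.7, 2.1]
finger_gap: 0.0
```

```bash
python3 -m crank '[[0,-0.0002,0.001,0,0.009],[0,-0.0003,0.002,0,0.017],[0,-0.0005,0.003,0,0.026]]'
```

```text
time: 17.02
tool_pos: [0.6997, -0.093, 0.0888]
ee_rot: [-1.571, 0.0, 0.286]
wrist_force: [-0.0, -4.4, 1.3]
finger_gap: 0.0
```

```bash
python3 -m crank '[[0,-0.0002,0.001,0,0.009],[0,-0.0004,0.002,0,0.017]]'
```

```text
time: 17.27
tool_pos: [0.6994, -0.0914, 0.0888]
ee_rot: [-1.572, -0.0, 0.303]
wrist_force: [1.2, -5.8, 1.5]
finger_gap: -0.0002
```

```bash
python3 -m crank '[[0,-0.0002,0.001,0,0.009],[0,-0.0004,0.002,0,0.017]]'
```

```text
time: 17.52
tool_pos: [0.6994, -0.0907, 0.0889]
ee_rot: [-1.574, -0.001, 0.319]
wrist_force: [2.6, -9.7, -0.6]
finger_gap: 0.0
```

```bash
python3 -m crank '[[0,-0.0003,0.001,0,0]]'
```

```text
time: 17.65
tool_pos: [0.6993, -0.0904, 0.089]
ee_rot: [-1.575, -0.001, 0.319]
wrist_force: [3.5, -10.7, -0.9]
finger_gap: -0.0
```

```bash
python3 -m crank '[[0,-0.0003,0.001,0,0],[0,-0.0003,0.001,0,0]]'
```

```text
time: 17.9
tool_pos: [0.6992, -0.09, 0.089]
ee_rot: [-1.576, -0.001, 0.318]
wrist_force: [4.0, -11.1, -0.8]
finger_gap: 0.0005
```

```bash
python3 -m crank '[[0,-0.0003,0.001,0,0],[0,-0.0003,0.001,0,0]]'
```

```text
time: 18.15
tool_pos: [0.6991, -0.0897, 0.089]
ee_rot: [-1.577, -0.001, 0.318]
wrist_force: [4.5, -12.6, -1.1]
finger_gap: -0.0002
```

```bash
python3 -m crank '[[0,0,0,0,0],[0,0,0,0,0],[0,0,0,0,0]]'
```

```text
time: 18.52
tool_pos: [0.6991, -0.0897, 0.089]
ee_rot: [-1.577, -0.001, 0.318]
wrist_force: [4.6, -12.5, -1.0]
finger_gap: 0.0001
```

```bash
python3 -m crank '[[0,0.0006,-0.002,0,0],[0,0.001,-0.004,0,0],[0,0.002,-0.007,0,0],[0,0.003,-0.01,0,0],[0,0.005,-0.015,0,0],[0,0.005,-0.015,0,0]]'
python3 -m crank '[[0,0,0,0.04,0],[0,0,0,0.08,0],[0,0,0,0.13,0],[0,0,0,0.17,0],[0,0,0,0.2,0]]'
python3 -m crank '[[0,0.02,0.06,0.02,0],[0,0.02,0.12,0.02,0],[0,0.02,0.18,0.02,0],[0,0.02,0.24,0.02,0],[0,0.02,0.3,0.02,0],[0,0.02,0.36,0.02,0],[0,0.02,0.38,0.02,0],[0,0.02,0.38,0.02,0]]'
python3 - <<'E'
from h import *
im=env.read_camera('top');cv2.imwrite('pics/l_t.png',im)
cv2.imwrite('pics/l_tz.png',cv2.resize(im[80:290,240:420],None,fx=3.2,fy=2.8,interpolation=cv2.INTER_CUBIC))
im=env.read_camera('side');cv2.imwrite('pics/l_s.png',cv2.resize(im[100:240,200:370],None,fx=4,fy=4,interpolation=cv2.INTER_CUBIC))
print(env.read_state()['tool_pos'])
E
```

```text
time: 19.27
tool_pos: [0.703, -0.1012, 0.0886]
ee_rot: [-1.57, 0.0, 0.319]
wrist_force: [-0.4, 0.2, 0.2]
finger_gap: 0.0
time: 19.9
tool_pos: [0.7034, -0.101, 0.2914]
ee_rot: [-1.572, -0.002, 0.319]
wrist_force: [0.2, 0.4, -0.6]
finger_gap: 0.0002
time: 20.9
tool_pos: [0.7227, 0.28, 0.3083]
ee_rot: [-1.571, 0.001, 0.321]
wrist_force: [-0.5, -0.6, 0.7]
finger_gap: 0.0001
[0.72336977 0.27719197 0.30877274]
```

View pics/l_t.png

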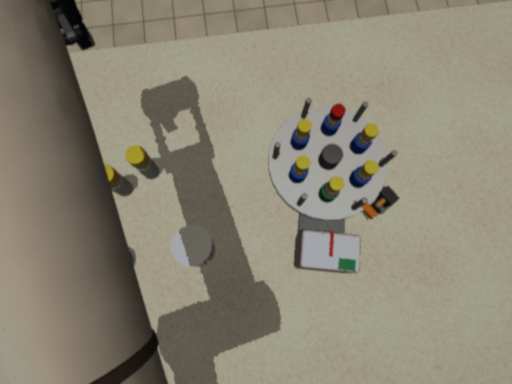

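View pics/l_tz.png

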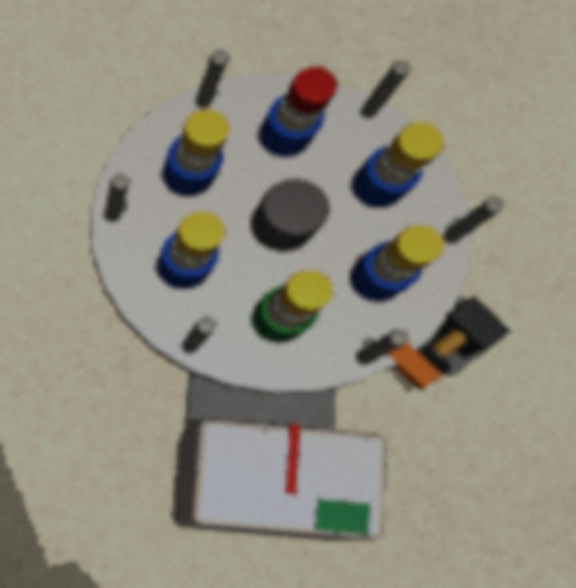

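View pics/l_s.png

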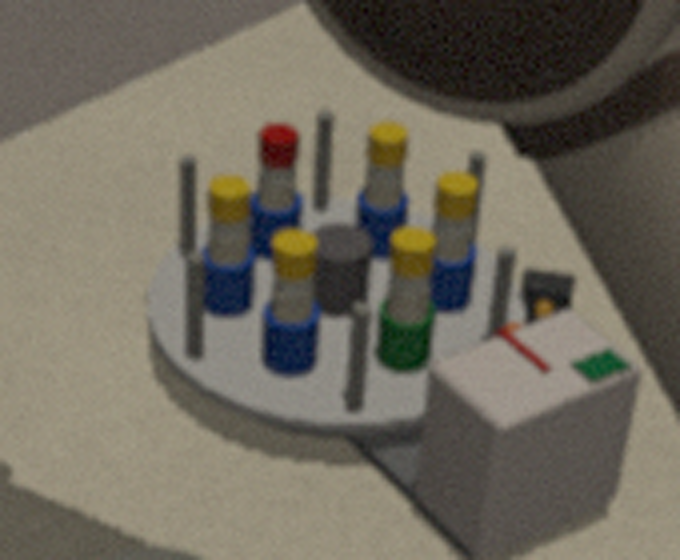

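Run:
```python
from h import *
T=env.camera_info('top');im=cv2.imread('pics/l_t.png');c=np.array([.5842,-.1086])
for cc,s in blobs(im,(22,140,90),(35,255,255))+blobs(im,(0,150,70),(6,255,255)):
    q=onz(T,*cc,.135)[:2]-c
    if np.hypot(*q)<.09: print(cc,np.hypot(*q).round(4),np.degrees(np.arctan2(q[1],q[0])).round(2))
cv2.imwrite('pics/m.png',cv2.resize(im[180:225,340:410],None,fx=10,fy=10,interpolation=cv2.INTER_CUBIC))
```

```text
[304.1 125.7] 0.0748 48.36
[370.9 130.3] 0.0746 -71.9
[302.4 162.5] 0.0751 108.43
[370.8 167.1] 0.0748 -131.72
[336.  183.3] 0.0739 168.1
[338.  110.2] 0.0746 -11.9
```

View pics/m.png

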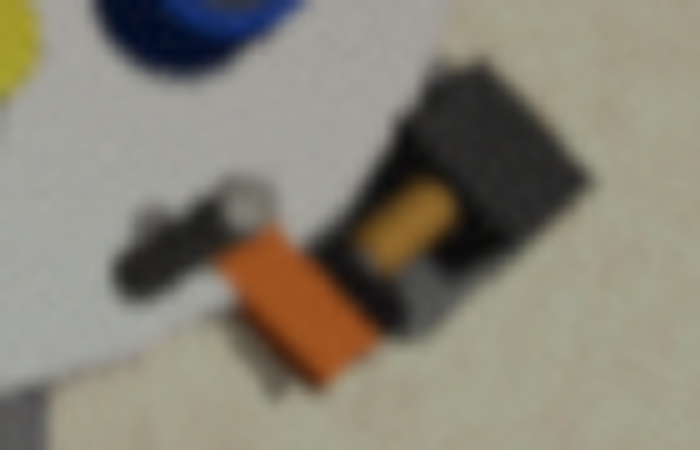

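```bash
python3 -c "
from plant import env
print(env.finish_job())"
```

```text
the job is handed in; nothing more can be done
None
```

I handed the job in with the tube seated in the green cup and the orange lug resting on the stop. It took about 21 s of the 72 s allowed.

- **Tube:** I picked the smallest of the three loose yellow-capped tubes and lowered it into the green cup until it bottomed (about 12 N upward at the wrist). After release its cap stood level with its neighbours.
- **Turn and press:** I pushed the carousel counterclockwise about 71° by the peg beside the red-capped tube. Feeling the pad took the force up gradually, and I held about 13.3 N at the peg for about 0.4 s. By the task's formula that is about 7.9 N at the pad. No reading came near the 14 N limit, but I read the force only at the end of each move.
- **Last checks:**
  - The final top view shows the lug against the black pad and the gripper well clear.
  - The green cup faces 168.2°, and the mark is at 167.4°, about 1 mm to one side and within the adjuster's range.
  - I made no contact with the dishes or the jar. The dishes were in place in the last picture; the arm mostly hid the jar there, and it was last clearly seen unmoved just after the tube was seated.
- **Disagreements:** The side camera put the tube cap and the fixed caps about 5 mm off the top view, because its colour masks include the cap sides. I relied on the top and wrist views, which agreed to about 1 mm on the cup.

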